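# Set the sauna heater timer and start it

## Robot

A 6-joint arm with a two-finger parallel gripper is mounted at the origin on the work surface. World frame = base frame: x ahead of the robot, y to its left, z up, the work surface at z = 0. Lengths are in m, angles in degrees, forces in N, time in s.
With the tool pointing down it reaches from about 0.35 to 0.875 m from the base axis. Payload 4.2 kg.
Tool frame: the origin (TCP) lies on the centre line of the jaws, within the pads' length; the fingertips stand bot.tip_reach ahead of it and the grasp point (between the pads) lies 2 mm behind it (bot.tip_reach is the distance from the TCP to the fingertips, in m); z points along the fingers, x is the direction in which the jaws open and shut, and the axes are right-handed (so a half turn about z gives the same grasp; the last joint's range is limited). The gripper opens to 87 mm and grips with 3 to 60 N. Pads are 19 mm wide; open, the fingers measure 117 mm over their backs; the gripper's body (75 mm by 190 mm) begins 51 mm behind the grasp point.
Start: joints at [14.817, 22.042, 0.453, 0, -68.411, -14.817], TCP at [0.625, 0, 0.24] pointing down, gripper open.
Joint ranges: [-179.83, 179.83], [-69.29, 118.12], [-61.27, 80.66], [-181.25, 117.63], [-171.15, -9.14], [-177.46, 177.46]. Speed limits (degrees/s): [159.86, 159.86, 180, 180, 180, 180].

## Interface

Orientations are given as [roll, pitch, yaw] about the fixed x, y, z axes, in that order (R = Rz(yaw) Ry(pitch) Rx(roll)).
In Python, from bench import bot gives the robot as it stands.
- The arm moves only by the tool drive_tool, never from a script. Its argument "motion" is text: rows parted by semicolons, each of 6 numbers parted by spaces: the shift along the tool's x, y, z normalised to -1 to 1, where 1 is 0.15 m, then the turn, a rotation vector about the tool's x, y, z normalised to -1 to 1, where 1 is 360 degrees. In form: x y z ax ay az; .... A call has 1 to 12 rows; each row is the pose to reach, as a shift and turn from the pose commanded when the call began, along the tool's axes at that moment, turning the shorter way round; what a row does not reach only later rows make up. A row lasts 1/10 s, in which the tool goes at most 50 mm and 8.59 degrees, less where a joint would pass 70% of its speed; a pose out of reach is approached as far as the arm can. A call with a number of a shift or a turn outside -1 to 1 is refused whole. A call with a gripper value outside its range is refused whole. "fingers" is the gripper command: -1 is shut, 1 is fully open, values between are in proportion, set as the call begins (left out, the last holds). The fingers move at their own pace and stop on an object; "newtons" is the grip in N (left out, the last holds). Time passes only in rows, so rows that repeat a pose let the fingers close. It gives the time, the measured TCP pose, the force and the opening at its end, in the units of the state.
- bot.get_state(): the state, without advancing time (a new reading comes with each control period).
- bot.camera(name): name is "scene" or "side" or "wrist"; returns (picture, depth): 420x560x3 uint8, red, green, blue; 420x560 float32, m along the optical axis (not along the pixel's ray), 0 where there is no reading.
- bot.calibration(name): a dict with "K" (3x3 intrinsics, pixels), "k1" (the pictures are not rectified: a ray, as slopes to the right and down, at radius r is drawn at 1 + k1 r^2 times it, then the intrinsics apply), "cam_to_world" (4x4, takes a point from camera to world coordinates); the wrist camera has in their place "hand_eye" (4x4, takes a point from camera to tool coordinates, whose origin is the TCP and whose axes are the tool frame's). Camera axes: x right, y up, looking along -z (the intrinsics and any distortion apply to the point x, -y, -z); pixel columns grow to the right and rows downward; lengths in m; the calibration is good to about 2 mm. A picture is of the moment at which its call begins: read the wrist's pose just before it. calibration takes no time and is no camera call.
- bot.close_job(): hands the job in, once; it reports no verdict.
The state is a dict: "t": time; "joint_pos": joint angles; "dq": joint speeds; "tau": joint torques, N m; "ee_pos": TCP position; "orientation": TCP orientation; "ft_force": force on the tool from outside, world axes, zero at the start; "torque": the same for the moment, N m; "grip_width": opening from 0.0 (shut) to 1.0 (fully open).
Only numpy, scipy, OpenCV 4.12 (cv2) and the standard library are available. Lean on these libraries where they do the work, as an engineer would, in place of code of your own. Each camera call takes 0.05 s, during which the arm holds its last target.

## Task

Set the sauna heater's timer: with light flicks of a fingertip on the vanes of the grey thumbwheel, advance it clockwise (seen from above), click by click, until the red vane rests at the yellow pointer, without running a click past it. Only then push the green start button all the way down and let it come back up. Just touch, grasp nothing, and leave the crock, dispenser, ladle and bucket lid where they are.

Things in the scene. Friction and masses are not known exactly. Their poses are not given: they have to be found in the camera images.
- controller: Heater controller, a low wooden box with an aluminium top plate, fixed to the shelf: 160 mm (its x) by 260 mm (its y) by 50 mm high. Origin at the centre of its underside, z up. Its +x edge is the far one. The wheel lies on its top in the +y half, the start button in the -y half. Its place and yaw vary.
- timer_wheel (a joint): Wheel angle (rad), growing clockwise seen from above; 0 = red vane at the pointer. 8 clicks a turn, every 0.785 rad: a spring detent draws it to the nearest click from up to halfway and holds it. About 3 N on a vane moves it on. Turns both ways, no stop near 0, does not coast a whole click when let go. Starts 2 to 5 clicks short (negative), rarely balanced between clicks.
- wheel_axis (a point): Centre of the disc's upper face, on the wheel's axis, 62 mm above the shelf; turns with the wheel, z up, +x to the red vane. On the rim stand 8 upright vanes, one red, seven black, every 45 degrees, each 7 mm thick, 42 to 62 mm off the axis, 24 mm high (top 86 mm above the shelf); about 34 mm is free between two. Grey disc 124 mm across; steel hub 36 mm across, 6 mm high.
- red_vane (a point): Middle of the top edge of the red vane, 52 mm off the wheel's axis, 86 mm above the shelf.
- pointer (a point): Tip of the fixed yellow pointer on the controller's top, 65 mm from the wheel's axis towards the controller's +x, 58 mm above the shelf. The pointer is 18 mm long, 10 mm wide and lower than the disc's upper face (62 mm).
- start (a joint): Travel of the green start button (m): 0 up, 0.006 fully down; a spring returns it, about 5 N hold it fully down.
- start_top (a point): Centre of the top face of the green start button, 32 mm in diameter; it is pressed straight down.
- crock: Blue ceramic crock with white lid and steel bail handle folded down, 124 mm across with its handle, 109 mm high, loose; beside the controller at its left or right. Origin at the centre of its underside. Bystander.
- dispenser: White plastic push dispenser, 68 mm across, 124 mm high, loose; on the other side of the controller. Origin at the centre of its underside. Bystander.
- ladle: Stainless steel ladle with a wooden grip lying beyond the controller: bowl 72 mm across and 34 mm high, its handle runs 290 mm along the ladle's +y. Origin under the centre of the bowl. Bystander.
- bucket_lid: Red plastic bucket lid lying flat beyond the controller, 200 mm across, 32 mm high with its knob. Origin at the centre of its underside. Bystander.

How it is judged:
By the outcome, as a careful person would: the job done as asked, in the order asked, and still so for the second after the job is handed in, with the robot touching nothing.
It also fails if it takes over 72 s, if anything falls off the work surface, if the arm or the gripper's body presses on something with over 40 N, if the wrist force passes 120 N, or if a joint passes its speed limit or range.

## Working session

There is one attempt and no reset: what is moved stays moved. The work goes in short steps, Python scripts to look and compute and a tool call to move; the robot and the scene stay as the last step left them, time stands still between calls to the robot, and variables do not carry over. Pictures are saved under pics/ and viewed, and the job is handed in when it is done.

Besides the shell and the picture viewer there is one more tool, called after "Emit:" as name(argument=value, ...) on one line, values as JSON. drive_tool: Moves the arm, as the interface text tells. Its arguments: {"type":"object","properties":{"motion":{"type":"string"},"fingers":{"type":"number"},"newtons":{"type":"number"}},"required":["motion"]}

```bash
ls; mkdir -p pics
cat > h.py <<'E'
import numpy as np, cv2
from bench import bot
def snap(name,fn):
    st=bot.get_state(); rgb,d=bot.camera(name)
    cv2.imwrite('pics/'+fn+'.png',cv2.cvtColor(rgb,cv2.COLOR_RGB2BGR)); np.savez('pics/'+fn+'.npz',rgb=rgb,d=d,pos=st['ee_pos'],ori=st['orientation'])
    return st,rgb,d
def Rr(o):
    from scipy.spatial.transform import Rotation as R
    return R.from_euler('xyz',o,degrees=True).as_matrix()
def T(name,st):
    c=bot.calibration(name)
    if name=='wrist':
        M=np.eye(4);M[:3,:3]=Rr(st['orientation']);M[:3,3]=st['ee_pos']
        return M@np.array(c['hand_eye'])
    return np.array(c['cam_to_world'])
def cloud(name,st,d):
    c=bot.calibration(name);K=np.array(c['K']);h,w=d.shape
    u,v=np.meshgrid(np.arange(w),np.arange(h))
    p=cv2.undistortPoints(np.stack([u,v],-1).reshape(-1,1,2).astype(np.float64),K,np.array([c['k1'],0,0,0,0],float)).reshape(h,w,2)
    P=np.stack([p[...,0]*d,-p[...,1]*d,-d,np.ones_like(d)],-1)
    return (P@T(name,st).T)[...,:3]
E
python3 - <<'E'
from h import *
st,_,_=snap('scene','s0'); snap('side','d0'); snap('wrist','w0')
print(bot.get_state(),bot.tip_reach)
E
```

```text
pics
{'t': 0.15, 'joint_pos': array([ 1.48165210e+01,  2.20810185e+01,  3.97496637e-01, -2.12564479e-02,
       -6.84127507e+01, -1.48170306e+01]), 'dq': array([-0.05297555, -0.16291419,  0.18065996,  0.07741524, -0.06896454,
        0.04550328]), 'tau': array([ 3.86667998e-04, -3.91052306e+01,  1.87588084e+01,  4.22235444e+00,
        1.23758311e-02, -1.38926293e-04]), 'ee_pos': array([6.24563055e-01, 1.65085689e-05, 2.38703275e-01]), 'orientation': array([-1.79994475e+02, -9.81239390e-02,  1.79991648e+02]), 'ft_force': array([ 0.0727849 , -0.54033158,  0.82605008]), 'torque': array([-0.03981191,  0.01415945, -0.07681   ]), 'grip_width': 0.9980074600927963} 0.017
```

View pics/s0.png

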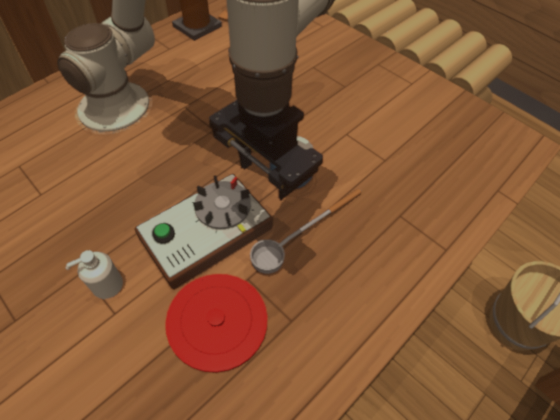

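View pics/d0.png

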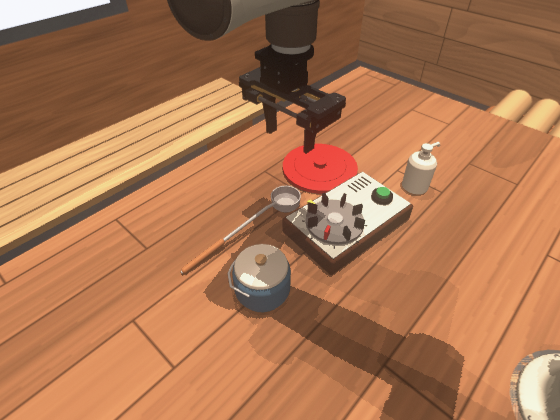

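View pics/w0.png

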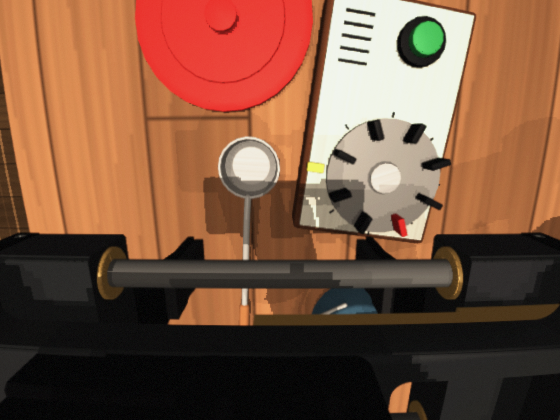

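The wrist view shows the wheel hub at about (385,178), the red vane at (400,226), the yellow pointer at (316,168) and the green button at (428,38). The crock is at the bottom, at (345,300). Next I turn these pixels into positions.

Run:
```python
from h import *
for cam,fn in (('wrist','w0'),('scene','s0'),('side','d0')):
    z=np.load(f'pics/{fn}.npz');st={'ee_pos':z['pos'],'orientation':z['ori']}
    rgb=z['rgb'];d=z['d'];P=cloud(cam,st,d)
    hsv=cv2.cvtColor(rgb,cv2.COLOR_RGB2HSV).astype(int)
    H,S,V=hsv[...,0],hsv[...,1],hsv[...,2]
    ok=d>0
    inb=ok&(P[...,0]>.3)&(P[...,0]<.9)&(abs(P[...,1])<.45)
    def rep(n,m):
        if m.sum()>3: print(cam,n,m.sum(),np.median(P[m],0).round(4),P[m].mean(0).round(4),P[m].min(0).round(3),P[m].max(0).round(3))
    g=inb&(H>45)&(H<80)&(S>120)&(P[...,2]>.05); rep('green',g)
    if g.any():
        zt=np.percentile(P[g][:,2],80); rep('greentop',g&(P[...,2]>zt-.003))
    red=inb&((H<6)|(H>174))&(S>180)&(P[...,2]>.066)&(P[...,2]<.1);rep('red',red)
    rep('redtop',red&(P[...,2]>.08))
    rep('yel',inb&(H>24)&(H<34)&(S>150)&(P[...,2]>.05)&(P[...,2]<.07))
    blk=inb&(V<60)&(P[...,2]>.079)&(P[...,2]<.092); rep('blk',blk)
    rep('blue',inb&(H>95)&(H<125)&(S>80)&(P[...,2]>.02)&(P[...,2]<.12))
    plate=inb&(S<40)&(V>150)&(P[...,2]>.045)&(P[...,2]<.056)
    if plate.sum()>50:
        r=cv2.minAreaRect((P[plate][:,:2]*1000).astype(np.float32)); print(cam,'plate',r)
    if cam=='wrist':
        for u,v in ((385,178),(428,38),(316,168),(400,226),(345,300),(330,310)): print(u,v,P[v,u].round(4))
        m=blk&(np.arange(420)[:,None]<245)&(np.arange(560)[None]>320)
        n,l,s,c=cv2.connectedComponentsWithStats(m.astype(np.uint8))
        for i in range(1,n):
            if s[i,4]>8: print(c[i].round(),P[l==i].mean(0).round(4))
```

```text
wrist green 1214 [ 0.4856 -0.1543  0.0713] [ 0.5106 -0.1328  0.117 ] [ 0.461 -0.176  0.06 ] [0.676 0.008 0.343]
wrist greentop 1009 [ 0.4849 -0.1547  0.0716] [ 0.5156 -0.1282  0.1274] [ 0.466 -0.173  0.07 ] [0.676 0.008 0.343]
wrist red 195 [0.4978 0.0259 0.0837] [0.4976 0.0261 0.0802] [0.49  0.018 0.066] [0.501 0.036 0.087]
wrist redtop 118 [0.497  0.0264 0.0849] [0.4968 0.0267 0.0846] [0.49  0.018 0.08 ] [0.501 0.036 0.087]
wrist yel 13 [ 0.5931 -0.0323  0.0569] [ 0.5932 -0.0326  0.056 ] [ 0.592 -0.037  0.05 ] [ 0.594 -0.029  0.058]
wrist blk 992 [ 0.5292 -0.0382  0.085 ] [ 0.5157 -0.0299  0.0846] [ 0.453 -0.08   0.079] [0.571 0.132 0.088]
wrist blue 1089 [0.5395 0.1307 0.0484] [0.5409 0.1324 0.0504] [ 0.472 -0.149  0.02 ] [0.578 0.163 0.083]
wrist plate ((511.9957275390625, -77.76847839355469), (246.2017822265625, 145.64952087402344), 82.191650390625)
385 178 [ 0.5121 -0.0213  0.0671]
428 38 [ 0.4811 -0.1576  0.0716]
316 168 [ 0.5843 -0.0304  0.0569]
400 226 [0.4982 0.0263 0.0848]
345 300 [0.5434 0.1304 0.054 ]
330 310 [0.5631 0.1379 0.0638]
[377. 130.] [ 0.5294 -0.0706  0.0845]
[
[... 593 characters left out ...]
4981 0.0255 0.0845] [0.495 0.017 0.08 ] [0.502 0.035 0.089]
scene yel 25 [ 0.5878 -0.034   0.0579] [ 0.5869 -0.0343  0.058 ] [ 0.578 -0.039  0.056] [ 0.594 -0.03   0.061]
scene blk 172 [ 0.5339 -0.0394  0.085 ] [ 0.5236 -0.0303  0.0846] [ 0.459 -0.082  0.079] [0.572 0.029 0.09 ]
scene plate ((509.14453125, -104.50978088378906), (194.61964416503906, 146.208251953125), 83.08892822265625)
side red 16 [0.4957 0.0268 0.0856] [0.4958 0.0268 0.0857] [0.491 0.02  0.084] [0.499 0.034 0.087]
side redtop 16 [0.4957 0.0268 0.0856] [0.4958 0.0268 0.0857] [0.491 0.02  0.084] [0.499 0.034 0.087]
side plate ((512.2864379882812, -83.01722717285156), (235.7428436279297, 146.88638305664062), 81.90739440917969)
```

Run:
```python
import numpy as np
from scipy.optimize import least_squares
V=np.array([[.5294,-.0706],[.4901,-.0678],[.5596,-.0448],[.4644,-.0381],[.5616,-.0058],[.4676,.0013],[.5359,.024],[.4968,.0267]])
f=lambda p:np.r_[np.hypot(*(V-p[:2]).T)-p[2]]
s=least_squares(f,[.513,-.022,.052]);c=s.x;print(c)
a=np.degrees(np.arctan2(V[:,1]-c[1],V[:,0]-c[0]));print(np.sort(a).round(1),a[-1].round(1))
print('pointer',np.degrees(np.arctan2(-.0323-c[1],.588-c[0])), 'ctrl yaw -7.8')
o=c[:2]; b=np.array([.484,-.1575]);print(np.degrees(np.arctan2(*(o-b)[::-1]))-90,np.hypot(*(o-b)))
```

```text
[ 0.51321498 -0.02204447  0.05131782]
[-161.8 -116.8  -71.6  -26.1   18.6   63.8  108.6  152.9] 108.6
pointer -7.8084638979090295 ctrl yaw -7.8
-12.17108595386452 0.13857025360516154
```

Emit:
drive_tool(motion="0.3 -0.17 0.2 0 0 -0.0185;0.6 -0.34 0.4 0 0 -0.037;0.9 -0.5 0.6 0 0 -0.0556;0.9 -0.5 0.6 0 0 -0.0556;0.9 -0.5 0.6 0 0 -0.0556;0.9 -0.5 0.6 0 0 -0.0556;0.9 -0.5 0.6 0 0 -0.0556;0.9 -0.5 0.6 0 0 -0.0556", fingers=-1, newtons=10)

```text
t: 0.95
ee_pos: [0.4913, -0.0745, 0.1501]
orientation: [-180.0, 0.1, -160.0]
ft_force: [-0.3, 0.4, 0.7]
grip_width: 0.35
```

```bash
cat > look.py <<'E'
from h import *
import sys
from scipy.optimize import least_squares
C=np.array([.5132,-.0220])
def vanes(cam,fn):
    st,rgb,d=snap(cam,fn);P=cloud(cam,st,d)
    hsv=cv2.cvtColor(rgb,cv2.COLOR_RGB2HSV).astype(int);H,S,V=hsv[...,0],hsv[...,1],hsv[...,2]
    r=np.hypot(P[...,0]-C[0],P[...,1]-C[1])
    b=(d>0)&(r<.066)&(r>.038)&(P[...,2]>.079)&(P[...,2]<.091)
    red=b&((H<8)|(H>172))&(S>150); blk=b&(V<70)
    ang=lambda m:np.degrees(np.arctan2(P[m][:,1]-C[1],P[m][:,0]-C[0]))
    if red.sum()>3:
        p=np.median(P[red],0);a=np.degrees(np.arctan2(p[1]-C[1],p[0]-C[0]));print(cam,'red',red.sum(),p.round(4),'ang',a.round(1),'clicks short',((a+7.8)/45).round(2))
    n,l,s,c=cv2.connectedComponentsWithStats(blk.astype(np.uint8))
    print(cam,'blk',[(round(float(np.degrees(np.arctan2(q[1]-C[1],q[0]-C[0]))),1)) for q in [P[l==i].mean(0) for i in range(1,n) if s[i,4]>8]])
if __name__=='__main__':
    n=sys.argv[1]
    for c in sys.argv[2:]: vanes(c,n+c)
    s=bot.get_state();print(s['t'],s['ee_pos'].round(4),s['orientation'].round(2),s['ft_force'].round(2),s['grip_width'])
E
python3 look.py a scene side wrist
```

```text
scene red 25 [0.4974 0.0256 0.0846] ang 108.3 clicks short 2.58
scene blk [62.0, -115.1, 15.5, -70.6, -28.2]
side red 34 [0.4941 0.0291 0.0851] ang 110.5 clicks short 2.63
side blk [-163.2, 153.2]
wrist blk [-73.3, -28.7, -117.4, 156.2]
1.1 [ 0.4907 -0.0746  0.1497] [-1.7999e+02  4.0000e-02 -1.5996e+02] [-0.15 -1.11  0.53] 0.2226829142502128
```

View pics/ascene.png

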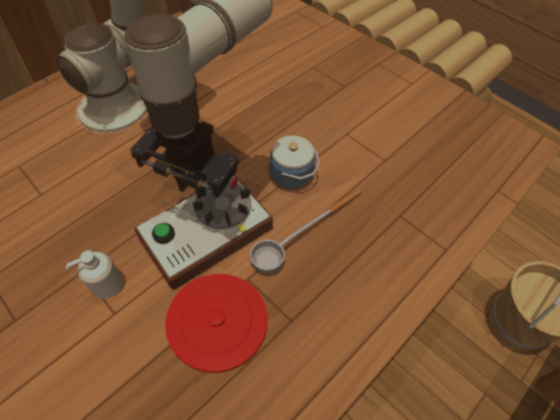

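View pics/aside.png

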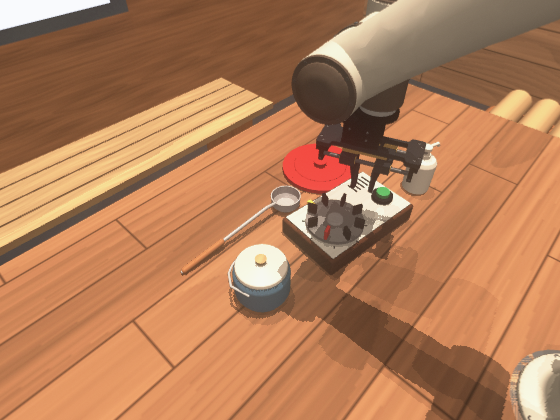

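View pics/awrist.png

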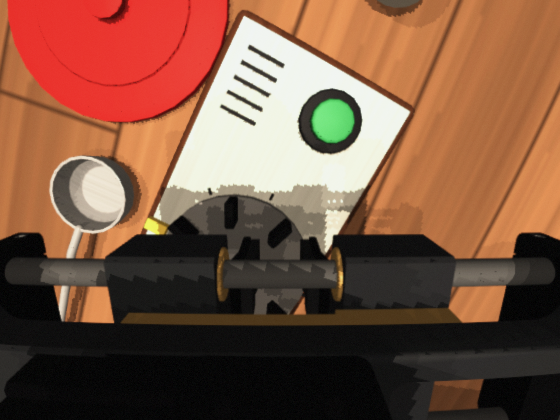

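The fingers are now nearly shut at about r = 40 mm. The red vane is visible in the scene view at (234,183) and in the side view at (327,232). Next I go to the entry point above the gap.

Emit:
drive_tool(motion="0.187 0.06 0 0 0 0;0.187 0.06 0.1 0 0 0;0.187 0.06 0.2 0 0 0;0.187 0.06 0.26 0 0 0;0.187 0.06 0.26 0 0 0;0.187 0.06 0.26 0 0 0")

```text
t: 1.7
ee_pos: [0.461, -0.0761, 0.1107]
orientation: [-180.0, 0.0, -160.0]
ft_force: [0.4, -0.1, -0.5]
grip_width: 0.007
```

```bash
python3 look.py b scene side wrist
python3 - <<'E'
import cv2,numpy as np
a=cv2.imread('pics/bscene.png')[130:270,120:300];b=cv2.imread('pics/bside.png')[140:280,260:440]
c=cv2.imread('pics/bwrist.png')[180:330,150:420]
cv2.imwrite('pics/bz.png',np.hstack([cv2.resize(a,(390,303)),cv2.resize(b,(390,303))]))
cv2.imwrite('pics/bw.png',cv2.resize(c,None,fx=2,fy=2))
E
```

```text
scene red 27 [0.4976 0.0245 0.0851] ang 108.6 clicks short 2.59
scene blk [61.6, -114.7, 15.0, -70.9, -28.3]
side red 32 [0.4949 0.0284 0.0855] ang 110.0 clicks short 2.62
side blk [-74.3, -118.2, -162.7, 153.0]
wrist blk [-74.2, -28.6, -116.3, 18.3]
1.85 [ 0.4611 -0.076   0.1111] [-1.7998e+02  8.0000e-02 -1.5997e+02] [-0.45 -0.21 -0.4 ] 0.005004805671757565
```

View pics/bz.png

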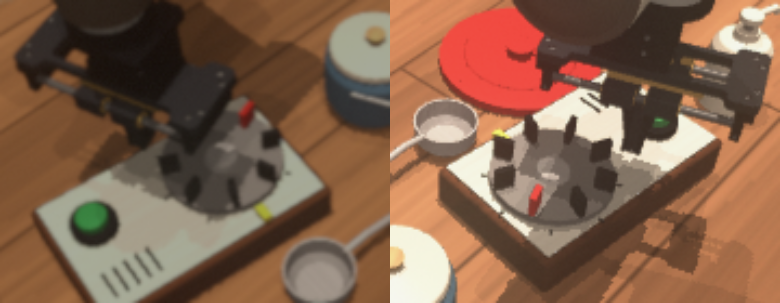

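View pics/bw.png

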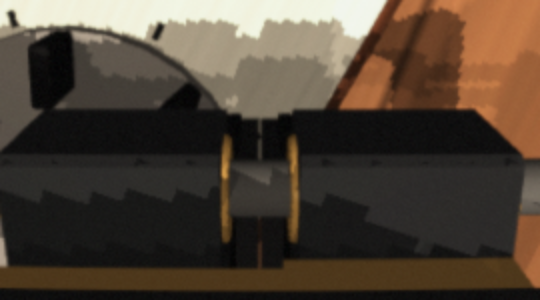

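Run:
```python
from h import *
C=np.array([.5132,-.0220]);er=np.array([-.9397,-.342]);et=np.array([-.342,.9397])
for cam in('side','wrist','scene'):
    z=np.load(f'pics/b{cam}.npz');st={'ee_pos':z['pos'],'orientation':z['ori']}
    P=cloud(cam,st,z['d']);q=P[...,:2]-C;r=q@er;t=q@et
    m=(z['d']>0)&(r>.03)&(r<.11)&(abs(t+.033)<.03)&(P[...,2]>.088)
    for lo in (.088,.095,.105,.115,.125,.14):
        k=m&(P[...,2]>=lo)&(P[...,2]<lo+.01)
        if k.sum(): print(cam,lo,k.sum(),'r',np.percentile(r[k],[2,50,98]).round(4),'t',np.percentile(t[k],[2,50,98]).round(4))
```

```text
side 0.088 16 r [0.0588 0.0691 0.0757] t [-0.026  -0.0239 -0.0219]
side 0.095 35 r [0.0591 0.0678 0.0761] t [-0.0342 -0.0243 -0.022 ]
side 0.105 37 r [0.0584 0.0667 0.076 ] t [-0.0279 -0.0239 -0.0214]
side 0.115 37 r [0.0578 0.0664 0.0765] t [-0.0322 -0.024  -0.0215]
side 0.125 50 r [0.0545 0.0686 0.0797] t [-0.0257 -0.0235 -0.0211]
side 0.14 51 r [0.0527 0.0653 0.0808] t [-0.0376 -0.0238 -0.0214]
wrist 0.088 90 r [0.0593 0.0678 0.0761] t [-0.0437 -0.042  -0.0413]
wrist 0.095 205 r [0.0593 0.0678 0.0759] t [-0.0435 -0.0419 -0.0413]
wrist 0.105 224 r [0.06   0.0676 0.0751] t [-0.0434 -0.0418 -0.0411]
wrist 0.115 204 r [0.0611 0.0673 0.0741] t [-0.0433 -0.0417 -0.0393]
wrist 0.125 3 r [0.0618 0.0618 0.0729] t [-0.0435 -0.0431 -0.0431]
wrist 0.14 617 r [0.0626 0.067  0.0726] t [-0.0372 -0.0314 -0.0251]
scene 0.088 16 r [0.0391 0.0595 0.0757] t [-0.0444 -0.0423 -0.0253]
scene 0.095 38 r [0.0574 0.0599 0.0763] t [-0.0453 -0.0425 -0.0246]
scene 0.105 35 r [0.0574 0.0611 0.0758] t [-0.0449 -0.0428 -0.0271]
scene 0.115 24 r [0.056  0.0595 0.0747] t [-0.0457 -0.0433 -0.033 ]
scene 0.125 4 r [0.0545 0.055  0.0557] t [-0.0445 -0.0397 -0.0276]
```

The closed fingertips measure about 18 x 19 mm, so I go in 8 mm further towards the axis and then descend.

Emit:
drive_tool(motion="-0.053 0 0 0 0 0;-0.053 0 0.05 0 0 0;-0.053 0 0.1 0 0 0;-0.053 0 0.153 0 0 0;-0.053 0 0.153 0 0 0;-0.053 0 0.153 0 0 0")

```text
t: 2.45
ee_pos: [0.4677, -0.0735, 0.0872]
orientation: [180.0, -0.1, -160.0]
ft_force: [-0.1, -0.0, -0.3]
grip_width: 0.006
```

```bash
python3 look.py c scene side
```

```text
scene red 24 [0.4969 0.0266 0.0845] ang 108.5 clicks short 2.58
scene blk [62.1, -117.6, 15.3, -70.5, -28.4]
side red 33 [0.4946 0.0282 0.0847] ang 110.3 clicks short 2.62
side blk [-26.7, -74.2, -118.2, -136.8, -162.7, 67.1, 153.3]
2.55 [ 0.4682 -0.0734  0.0877] [-1.7999e+02  2.0000e-02 -1.5998e+02] [-0.21 -0.63  1.05] 0.00345241117805604
```

Emit:
drive_tool(motion="0 0.03 0 0 0 0;0 0.06 0 0 0 0;0 0.09 0 0 0 0;0 0.12 0 0 0 0;0 0.14 0 0 0 0;0 0.15 0 0 0 0;0 0.15 0 0 0 0")

```text
t: 3.25
ee_pos: [0.4603, -0.0521, 0.0877]
orientation: [-180.0, 0.0, -160.0]
ft_force: [-0.1, -1.0, 1.3]
grip_width: 0.003
```

```bash
python3 look.py d scene side
```

```text
scene red 27 [0.4997 0.0263 0.0843] ang 105.6 clicks short 2.52
scene blk [-145.5, 58.1, -118.3, 11.8, -73.8, -30.3]
side red 35 [0.4977 0.0297 0.0849] ang 106.7 clicks short 2.54
side blk [-29.3, -77.1, 17.5, -121.5, 63.5, -163.5, 150.1]
3.35 [ 0.4603 -0.0522  0.0876] [ 179.99    0.   -159.99] [ 0.5  -0.84  0.29] 0.009708189498753671
```

Emit:
drive_tool(motion="0 0.007 0 0 0 0;0 0.013 0 0 0 0;0 0.02 0 0 0 0;0 0.02 0 0 0 0;0 0.02 0 0 0 0")

```text
t: 3.85
ee_pos: [0.4594, -0.0494, 0.0876]
orientation: [180.0, 0.0, -160.0]
ft_force: [0.3, -1.3, 0.4]
grip_width: 0.007
```

```bash
python3 look.py e scene side
```

```text
scene red 33 [0.5026 0.0265 0.0855] ang 102.4 clicks short 2.45
scene blk [-148.2, 54.4, -121.6, 9.0, -77.0, -33.6]
side red 35 [0.4999 0.0302 0.0852] ang 104.3 clicks short 2.49
side blk [-33.0, -80.7, 13.9, -125.1, 59.6, -166.6, 147.1]
3.95 [ 0.4594 -0.0494  0.0876] [ 1.8000e+02  1.0000e-02 -1.5998e+02] [ 0.57 -1.72  0.32] 0.003969223000865474
```

Emit:
drive_tool(motion="0 0.007 0 0 0 0;0 0.013 0 0 0 0;0 0.02 0 0 0 0;0 0.02 0 0 0 0;0 0.02 0 0 0 0")

```text
t: 4.45
ee_pos: [0.4582, -0.0464, 0.0876]
orientation: [180.0, 0.0, -160.0]
ft_force: [0.6, -1.2, 0.4]
grip_width: 0.005
```

```bash
python3 look.py f scene side
```

```text
scene red 34 [0.5065 0.028  0.0845] ang 97.6 clicks short 2.34
scene blk [-151.9, 50.7, -125.3, 5.2, -80.5, -37.0]
side red 34 [0.504  0.0301 0.0848] ang 100.0 clicks short 2.4
side blk [-35.7, 10.2, -128.6, 56.6, -169.9, 143.2]
4.55 [ 0.458  -0.0465  0.0875] [ 1.7998e+02 -3.0000e-02 -1.5999e+02] [ 1.04 -0.17  0.17] 0.004580129252784111
```

Emit:
drive_tool(motion="0 0.007 0 0 0 0;0 0.013 0 0 0 0;0 0.013 0 0 0 0;0 0.013 0 0 0 0;0 0.013 0 0 0 0;0 0.013 0 0 0 0")

```text
t: 5.15
ee_pos: [0.4574, -0.0448, 0.0875]
orientation: [180.0, -0.0, -160.0]
ft_force: [0.4, -1.0, -0.5]
grip_width: 0.008
```

```bash
python3 look.py g scene side
```

```text
scene red 30 [0.508  0.0287 0.0854] ang 95.8 clicks short 2.3
scene blk [-152.3, 49.1, -127.3, 3.0, -82.4, -38.7]
side red 36 [0.5053 0.0313 0.0848] ang 98.5 clicks short 2.36
side blk [-38.2, 8.1, -131.1, 54.1, -171.5, 141.1]
5.25 [ 0.4574 -0.0448  0.0876] [ 1.7999e+02 -2.0000e-02 -1.5999e+02] [ 0.5  -0.83  0.57] 0.0036928570052076797
```

Emit:
drive_tool(motion="0 0.007 0 0 0 0;0 0.013 0 0 0 0;0 0.02 0 0 0 0;0 0.02 0 0 0 0;0 0.02 0 0 0 0;0 0.02 0 0 0 0")

```text
t: 5.85
ee_pos: [0.4563, -0.0419, 0.0875]
orientation: [180.0, -0.0, -160.0]
ft_force: [0.6, 0.4, 0.2]
grip_width: 0.005
```

```bash
python3 look.py i scene side
```

```text
scene red 30 [0.5113 0.0293 0.0851] ang 92.1 clicks short 2.22
scene blk [-157.4, 46.1, -130.9, -0.5, -86.1, -42.4]
side red 38 [0.5084 0.0313 0.0851] ang 95.1 clicks short 2.29
side blk [4.6, 50.9, -174.8, 138.2]
5.95 [ 0.4565 -0.0419  0.0875] [ 1.7999e+02 -1.0000e-02 -1.5998e+02] [ 0.66 -0.25 -0.46] 0.0037387597222260835
```

Emit:
drive_tool(motion="0 0 0 0 0 0;0 0 0 0 0 0;0 0 0 0 0 0;0 0 0 0 0 0")

```text
t: 6.35
ee_pos: [0.4566, -0.042, 0.0876]
orientation: [180.0, -0.0, -160.0]
ft_force: [0.3, -0.0, 0.8]
grip_width: 0.007
```

```bash
python3 look.py j scene side
```

```text
scene red 33 [0.5118 0.0281 0.085 ] ang 91.6 clicks short 2.21
scene blk [-156.9, 45.7, -131.0, -0.6, -86.1, -42.4]
side red 38 [0.5091 0.0312 0.0851] ang 94.4 clicks short 2.27
side blk [4.2, 50.9, -174.5, 138.0]
6.45 [ 0.4565 -0.042   0.0876] [ 180.     -0.   -159.98] [-1.26 -0.26 -0.83] 0.003276901514331597
```

Emit:
drive_tool(motion="0 0 -0.1 0 0 0;0 0 -0.2 0 0 0;0 0 -0.2 0 0 0;0 0 -0.2 0 0 0")

```text
t: 6.85
ee_pos: [0.4564, -0.0419, 0.1174]
orientation: [180.0, 0.0, -160.0]
ft_force: [-0.7, -0.3, -0.4]
grip_width: 0.004
```

```bash
python3 look.py k scene side
```

```text
scene red 34 [0.5118 0.0279 0.0848] ang 91.6 clicks short 2.21
scene blk [-175.1, 45.5, -130.8, -0.2, -85.9, -42.3]
side red 37 [0.5087 0.0304 0.0853] ang 94.9 clicks short 2.28
side blk [-42.1, -89.6, 4.9, -134.5, 50.9, -177.8, 138.1]
6.95 [ 0.456  -0.042   0.1169] [ 1.7998e+02 -8.0000e-02 -1.6000e+02] [ 0.04  0.04 -0.6 ] 0.00458883780643771
```

View pics/kside.png

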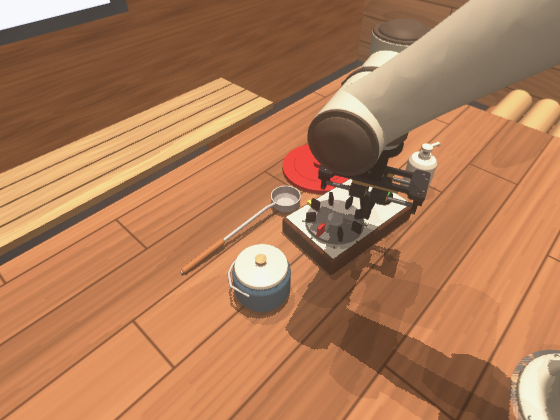

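Emit:
drive_tool(motion="0 0 0.1 0 0 0;0 0 0.2 0 0 0;0 0 0.2 0 0 0;0 0.01 0.2 0 0 0;0 0.02 0.2 0 0 0;0 0.027 0.2 0 0 0;0 0.027 0.2 0 0 0;0 0.027 0.2 0 0 0")

```text
t: 7.75
ee_pos: [0.4555, -0.038, 0.088]
orientation: [-180.0, 0.1, -160.0]
ft_force: [0.0, 0.1, 0.7]
grip_width: 0.009
```

```bash
python3 look.py l scene side
```

```text
scene red 30 [0.516  0.0289 0.0853] ang 86.9 clicks short 2.1
scene blk [-162.5, -134.6, 41.4, -90.6, -4.8, -46.4]
side red 34 [0.5122 0.0319 0.0856] ang 91.0 clicks short 2.2
side blk [0.1, 46.5, -178.5, 133.9]
7.85 [ 0.4554 -0.038   0.0879] [-1.8000e+02  4.0000e-02 -1.5998e+02] [-0.04 -1.2  -1.01] 0.0034896040584201597
```

Emit:
drive_tool(motion="0 0 -0.3 0 0 0;0 0.2 -0.6 0 0 0;0 0.5 -0.8 0 0 0;0 0.6 -0.8 0 0 0;0 0.6 -0.8 0 0 0;0 0.6 -0.8 0 0 0;0 0.6 -0.8 0 0 0")

```text
t: 8.55
ee_pos: [0.4241, 0.0458, 0.207]
orientation: [-180.0, -0.1, -160.0]
ft_force: [-0.6, -0.6, -0.5]
grip_width: 0.003
```

```bash
python3 look.py m scene side wrist
```

```text
scene red 31 [0.5156 0.0297 0.0849] ang 87.3 clicks short 2.11
scene blk [133.2, -179.5, -134.5, 41.1, -89.7, -4.6, -46.6]
side red 33 [0.5124 0.0301 0.0855] ang 90.9 clicks short 2.19
side blk [-95.5, 176.2]
wrist red 200 [0.5121 0.0299 0.0853] ang 91.2 clicks short 2.2
wrist blk [-94.7, -48.3, -139.3, -0.8, 177.4, 46.2, 134.8]
8.7 [0.4243 0.0456 0.2069] [-1.7999e+02 -1.0000e-01 -1.6006e+02] [0.   0.17 0.43] 0.004389756032532501
```

View pics/mwrist.png

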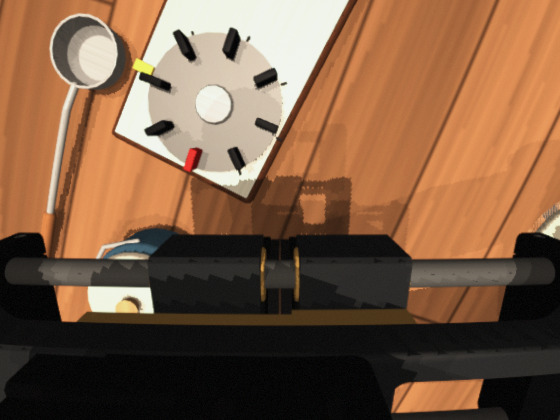

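The wrist view shows the red vane at (192,158), the hub at (213,104) and the pointer at (143,66). One black vane, at (155,80), is still a few degrees short of the pointer. I wait a moment to see whether the wheel drifts.

Emit:
drive_tool(motion="0 0 0 0 0 0;0 0 0 0 0 0;0 0 0 0 0 0;0 0 0 0 0 0;0 0 0 0 0 0;0 0 0 0 0 0;0 0 0 0 0 0;0 0 0 0 0 0;0 0 0 0 0 0;0 0 0 0 0 0")

```text
t: 9.7
ee_pos: [0.4244, 0.0464, 0.2076]
orientation: [-180.0, -0.0, -160.0]
ft_force: [0.8, -0.7, -0.3]
grip_width: 0.002
```

```bash
python3 look.py n wrist
python3 - <<'E'
from h import *
from scipy.optimize import least_squares
for n in('m','n'):
    z=np.load(f'pics/{n}wrist.npz');st={'ee_pos':z['pos'],'orientation':z['ori']};P=cloud('wrist',st,z['d'])
    hsv=cv2.cvtColor(z['rgb'],cv2.COLOR_RGB2HSV).astype(int);H,S,V=hsv[...,0],hsv[...,1],hsv[...,2]
    r=np.hypot(P[...,0]-.5132,P[...,1]+.022)
    b=(r<.07)&(r>.036)&(P[...,2]>.082)&(P[...,2]<.09);red=((H<8)|(H>172))&(S>150)
    def comps(m):
        k,l,s,c=cv2.connectedComponentsWithStats(m.astype(np.uint8));return [P[l==i].mean(0) for i in range(1,k) if s[i,4]>12]
    Vn=np.array([np.median(P[b&red],0)]+comps(b&(V<75)))
    f=lambda p:np.r_[np.hypot(Vn[:,0]-p[0],Vn[:,1]-p[1])-p[2]]
    c=least_squares(f,[.513,-.022,.052]).x
    A=np.degrees(np.arctan2(Vn[:,1]-c[1],Vn[:,0]-c[0]))
    # fit common phase
    ph=A[0]+np.mean([((a-A[0]+22.5)%45)-22.5 for a in A])
    y=(H>24)&(H<34)&(S>150)&(P[...,2]>.05)&(P[...,2]<.065)&(r<.11)
    yp=P[y].mean(0);print(n,c.round(4),A.round(1),'phase red',ph.round(1),'ptr',yp.round(4),np.degrees(np.arctan2(yp[1]-c[1],yp[0]-c[0])).round(1))
    g=(H>45)&(H<80)&(S>120)&(P[...,2]>.068)&(P[...,2]<.075)
    if g.sum()>20: print('green',P[g].mean(0))
E
```

```text
wrist red 196 [0.5121 0.03   0.0853] ang 91.2 clicks short 2.2
wrist blk [-94.7, -48.2, -139.3, -0.8, 177.4, 46.2, 134.7]
9.75 [0.4244 0.0464 0.2076] [ 180.      0.   -159.99] [ 0.38 -0.26  0.25] 0.007047425776845169
m [ 0.5109 -0.0213  0.0513] [  88.5  -91.7  -46.7 -136.8   -1.6  178.1   43.5  133.2] phase red 88.3 ptr [ 0.5868 -0.0311  0.0574] -7.3
n [ 0.5109 -0.0213  0.0513] [  88.4  -91.7  -46.6 -136.8   -1.6  178.1   43.5  133.3] phase red 88.3 ptr [ 0.5863 -0.0308  0.0573] -7.2
```

Measured within this one image, the wheel is 2.12 clicks short and not drifting, so friction holds it. I start the next stroke on the following vane.

Emit:
drive_tool(motion="-0.013 -0.3 0.2 0 0 0;-0.013 -0.6 0.4 0 0 0;-0.013 -0.91 0.5 0 0 0;-0.013 -0.91 0.5 0 0 0;-0.013 -0.91 0.6 0 0 0;-0.013 -0.91 0.7 0 0 0;-0.013 -0.91 0.8 0 0 0;-0.013 -0.91 0.8 0 0 0")

```text
t: 10.55
ee_pos: [0.4716, -0.081, 0.0862]
orientation: [179.9, -0.2, -160.0]
ft_force: [0.2, 0.6, -0.2]
grip_width: 0.003
```

```bash
python3 look.py o scene side
```

```text
scene red 38 [0.5158 0.0278 0.0848] ang 87.0 clicks short 2.11
scene blk [-134.6, 40.5, -90.5, -5.0, -46.6]
side red 37 [0.5125 0.0309 0.0848] ang 90.7 clicks short 2.19
side blk [-47.2, -93.9, 1.0, -135.5, 178.0, 133.7]
10.65 [ 0.4732 -0.0809  0.088 ] [-1.7998e+02  1.0000e-02 -1.5994e+02] [-0.16  0.2  -0.19] 0.00726777219341105
```

Emit:
drive_tool(motion="0 0.02 0 0 0 0;0 0.04 0 0 0 0;0 0.06 0 0 0 0;0 0.08 0 0 0 0;0 0.1 0 0 0 0;0 0.12 0 0 0 0;0 0.133 0 0 0 0;0 0.133 0 0 0 0")

```text
t: 11.45
ee_pos: [0.465, -0.0632, 0.0878]
orientation: [-180.0, -0.1, -160.0]
ft_force: [-1.1, -5.6, 1.2]
grip_width: 0.007
```

```bash
python3 look.py p scene side
```

```text
scene red 31 [0.5284 0.0254 0.0854] ang 72.2 clicks short 1.78
scene blk [-132.2, 25.5, -105.0, -19.7, -61.0]
side red 37 [0.5261 0.0277 0.0847] ang 75.4 clicks short 1.85
side blk [-63.7, -15.5, -108.7, 31.9, -150.8, 163.1, 119.6]
11.55 [ 0.4653 -0.063   0.0877] [-1.7998e+02 -1.0000e-01 -1.5998e+02] [-0.8  -5.74  1.97] 0.0063463762174582146
```

Emit:
drive_tool(motion="0 0.013 0 0 0 0;0 0.027 0 0 0 0;0 0.04 0 0 0 0;0 0.053 0 0 0 0;0 0.053 0 0 0 0;0 0.053 0 0 0 0")

```text
t: 12.15
ee_pos: [0.4633, -0.0549, 0.0875]
orientation: [180.0, -0.0, -160.0]
ft_force: [-0.6, -1.4, -0.0]
grip_width: 0.003
```

```bash
python3 look.py q scene side
```

```text
scene red 31 [0.5368 0.0229 0.0851] ang 62.2 clicks short 1.56
scene blk [-140.1, -114.1, 16.3, -70.1, -27.5]
side red 42 [0.534  0.0241 0.085 ] ang 65.7 clicks short 1.63
side blk [-25.4, -73.3, 21.9, -117.5, -159.6, 110.8, 153.9]
12.25 [ 0.4635 -0.0548  0.0876] [ 1.7999e+02  2.0000e-02 -1.5999e+02] [-1.02 -2.37  0.17] 0.00393584253185433
```

Emit:
drive_tool(motion="0 0.013 0 0 0 0;0 0.027 0 0 0 0;0 0.04 0 0 0 0;0 0.053 0 0 0 0;0 0.067 0 0 0 0;0 0.08 0 0 0 0;0 0.08 0 0 0 0")

```text
t: 12.95
ee_pos: [0.4595, -0.0431, 0.0878]
orientation: [180.0, 0.1, -160.0]
ft_force: [0.5, -0.7, -0.1]
grip_width: 0.002
```

```bash
python3 look.py r scene side
```

```text
scene red 30 [0.547  0.0143 0.0849] ang 47.1 clicks short 1.22
scene blk [94.7, -153.9, -128.7, 1.2, -84.4, -40.9]
side red 36 [0.5447 0.0172 0.0849] ang 51.2 clicks short 1.31
side blk [-40.6, 5.6, -172.5, 96.0, 139.7]
13.05 [ 0.4594 -0.0433  0.0877] [ 1.7999e+02  2.0000e-02 -1.5997e+02] [-0.62  0.03 -0.12] 0.003644984678582895
```

Emit:
drive_tool(motion="0 0.01 0 0 0 0;0 0.02 0 0 0 0;0 0.02 0 0 0 0;0 0.02 -0.11 0 0 0;0 0.02 -0.22 0 0 0;0 -0.1 -0.22 0 0 0;0 -0.28 -0.22 0 0 0;0 -0.28 -0.22 0 0 0;0 -0.28 -0.12 0 0 0;0 -0.28 -0.03 0 0 0;0 -0.28 0 0 0 0;0 -0.28 0 0 0 0")

```text
t: 14.25
ee_pos: [0.473, -0.083, 0.087]
orientation: [180.0, -0.1, -160.0]
ft_force: [0.3, -0.0, -1.0]
grip_width: 0.002
```

```bash
python3 look.py s scene side
```

```text
scene red 29 [0.5499 0.0122 0.0847] ang 43.0 clicks short 1.13
scene blk [91.6, -131.7, -87.2, -1.9, -43.2]
side red 36 [0.5469 0.016  0.0852] ang 48.4 clicks short 1.25
side blk [-44.3, -90.7, -133.0, -179.1, 95.1, 136.7]
14.35 [ 0.4739 -0.0829  0.088 ] [-1.7999e+02  3.0000e-02 -1.5995e+02] [-0.79 -0.58 -0.29] 0.006567032518818985
```

Emit:
drive_tool(motion="0 0.03 0 0 0 0;0 0.06 0 0 0 0;0 0.08 0 0 0 0;0 0.1 0 0 0 0;0 0.12 0 0 0 0;0 0.14 0 0 0 0;0 0.16 0 0 0 0;0 0.18 0 0 0 0;0 0.2 0 0 0 0;0 0.21 0 0 0 0;0 0.22 0 0 0 0;0 0.22 0 0 0 0")

```text
t: 15.55
ee_pos: [0.4618, -0.0522, 0.0875]
orientation: [180.0, -0.0, -160.0]
ft_force: [-1.1, -2.7, -1.0]
grip_width: 0.007
```

```bash
python3 look.py t scene side
```

```text
scene red 38 [ 0.5641 -0.0109  0.0847] ang 12.3 clicks short 0.45
scene blk [105.1, -142.5, 58.7, -117.8, -73.4, -29.8]
side red 37 [ 0.5622 -0.0073  0.0849] ang 16.7 clicks short 0.55
side blk [-29.1, -76.8, -121.3, 63.4, -162.7, 107.4, 150.6]
15.65 [ 0.4624 -0.052   0.0876] [ 1.7999e+02  1.0000e-02 -1.5998e+02] [-0.68 -1.92 -0.47] 0.007614499534568525
```

Emit:
drive_tool(motion="0 0.013 0 0 0 0;0 0.027 0 0 0 0;0 0.04 0 0 0 0;0 0.053 0 0 0 0;0 0.06 0 0 0 0;0 0.067 0 0 0 0;0 0.073 0 0 0 0;0 0.073 0 0 0 0")

```text
t: 16.45
ee_pos: [0.4588, -0.0416, 0.0878]
orientation: [180.0, 0.0, -160.0]
ft_force: [0.2, 0.1, -0.1]
grip_width: 0.003
```

```bash
python3 look.py u scene side
```

```text
scene red 36 [ 0.5653 -0.0226  0.0856] ang -0.7 clicks short 0.16
scene blk [92.2, -155.9, 45.7, -130.5, -86.3, -42.7]
side red 36 [ 0.5632 -0.0187  0.0846] ang 3.8 clicks short 0.26
side blk [50.6, -174.3, 94.5, 137.9]
16.55 [ 0.4585 -0.0417  0.0876] [ 179.99   -0.   -159.98] [ 0.6  -0.18 -0.05] 0.011209591600058863
```

Emit:
drive_tool(motion="0 0 -0.2 0 0 0;0 0 -0.4 0 0 0;0 0.3 -0.8 0 0 0;0 0.6 -0.8 0 0 0;0 0.63 -0.8 0 0 0;0 0.63 -0.8 0 0 0;0 0.63 -0.8 0 0 0;0 0.63 -0.8 0 0 0")

```text
t: 17.35
ee_pos: [0.4261, 0.0462, 0.207]
orientation: [-180.0, -0.1, -160.0]
ft_force: [-0.4, -0.1, 0.2]
grip_width: 0.004
```

```bash
cat > prec.py <<'E'
from h import *
import sys
from scipy.optimize import least_squares
n=sys.argv[1]; st,rgb,d=snap('wrist',n);P=cloud('wrist',st,d)
hsv=cv2.cvtColor(rgb,cv2.COLOR_RGB2HSV).astype(int);H,S,V=hsv[...,0],hsv[...,1],hsv[...,2]
r=np.hypot(P[...,0]-.5115,P[...,1]+.0215)
b=(r<.07)&(r>.036)&(P[...,2]>.082)&(P[...,2]<.09);red=((H<8)|(H>172))&(S>150)
def comps(m):
    k,l,s,c=cv2.connectedComponentsWithStats(m.astype(np.uint8));return [P[l==i].mean(0) for i in range(1,k) if s[i,4]>12]
Vn=np.array([np.median(P[b&red],0)]+comps(b&(V<75)))
c=least_squares(lambda p:np.hypot(Vn[:,0]-p[0],Vn[:,1]-p[1])-p[2],[.513,-.022,.052]).x
A=np.degrees(np.arctan2(Vn[:,1]-c[1],Vn[:,0]-c[0]))
ph=A[0]+np.mean([((a-A[0]+22.5)%45)-22.5 for a in A])
y=(H>24)&(H<34)&(S>150)&(P[...,2]>.05)&(P[...,2]<.065)&(r<.11)
yp=P[y].mean(0);pa=np.degrees(np.arctan2(yp[1]-c[1],yp[0]-c[0]))
pl=(S<60)&(V>140)&(P[...,2]>.046)&(P[...,2]<.054)
print(c.round(4),A.round(1),'red phase',ph.round(1),'ptr',yp.round(4),pa.round(1),'short deg',(ph-pa).round(1),'short vs yaw-7.8',(ph+7.8).round(1))
g=(H>45)&(H<80)&(S>120)&(P[...,2]>.064)&(P[...,2]<.076)
if g.sum()>20: print('green',g.sum(),P[g].mean(0).round(4))
print(st['t'])
E
python3 prec.py v
```

```text
[ 0.5109 -0.0211  0.0514] [   2.4  -87.5  -42.7 -132.4 -177.4   47.3  137.7   92.3] red phase 2.4 ptr [ 0.5871 -0.031   0.0575] -7.5 short deg 9.9 short vs yaw-7.8 10.2
17.35
```

View pics/v.png

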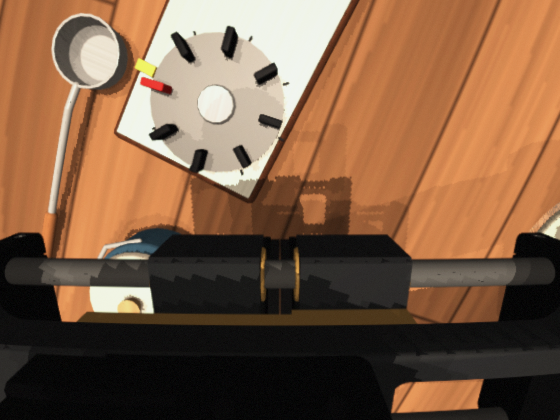

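The red vane at (155,85) is about 10° short of the pointer at (145,67). I make a last stroke with the next vane in small steps.

Emit:
drive_tool(motion="0 -0.3 0.2 0 0 0;0 -0.6 0.4 0 0 0;0 -0.93 0.5 0 0 0;0 -0.93 0.5 0 0 0;0 -0.93 0.6 0 0 0;0 -0.93 0.7 0 0 0;0 -0.93 0.8 0 0 0;0 -0.93 0.8 0 0 0")

```text
t: 18.2
ee_pos: [0.4723, -0.0848, 0.0856]
orientation: [179.9, -0.3, -160.1]
ft_force: [-0.1, -0.7, -0.9]
grip_width: 0.001
```

Emit:
drive_tool(motion="0 0.013 0 0 0 0;0 0.027 0 0 0 0;0 0.04 0 0 0 0;0 0.053 0 0 0 0;0 0.067 0 0 0 0;0 0.08 0 0 0 0;0 0.08 0 0 0 0;0 0.08 0 0 0 0")

```text
t: 19.0
ee_pos: [0.47, -0.0727, 0.0877]
orientation: [-180.0, 0.0, -160.0]
ft_force: [0.9, 0.4, 1.0]
grip_width: 0.004
```

```bash
python3 look.py w scene side
```

```text
scene red 31 [ 0.565  -0.0321  0.0854] ang -11.1 clicks short -0.07
scene blk [81.4, -142.0, -123.1, 34.2, -96.5, -52.6]
side red 34 [ 0.5629 -0.0275  0.0848] ang -6.3 clicks short 0.03
side blk [-53.6, -99.9, -141.6, 41.0, 86.0, 171.6, 128.1]
19.1 [ 0.47   -0.0728  0.0876] [-1.8000e+02  1.0000e-02 -1.5998e+02] [-0.14  0.11  0.18] 0.004867044302280388
```

Emit:
drive_tool(motion="0 0 -0.2 0 0 0;0 0 -0.4 0 0 0;0 0.3 -0.8 0 0 0;0 0.6 -0.8 0 0 0;0 0.85 -0.8 0 0 0;0 0.85 -0.8 0 0 0;0 0.85 -0.8 0 0 0;0 0.85 -0.8 0 0 0;0 0.85 -0.8 0 0 0")

```text
t: 20.0
ee_pos: [0.4264, 0.0458, 0.2071]
orientation: [-180.0, -0.1, -160.1]
ft_force: [0.8, -0.7, 0.4]
grip_width: 0.008
```

```bash
python3 prec.py x
```

```text
[ 0.511  -0.0212  0.0513] [  -7.9  -52.9  -97.9 -143.1   37.4  172.    82.4  127.2] red phase -7.8 ptr [ 0.5895 -0.0314  0.0576] -7.3 short deg -0.5 short vs yaw-7.8 -0.0
20.0
```

View pics/x.png

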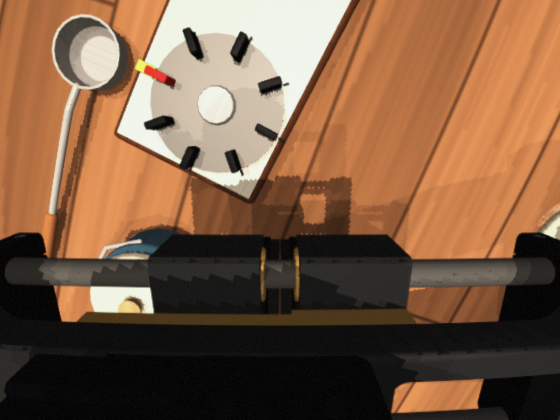

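The red vane at (157,73) now points straight at the yellow pointer at (141,66), within about 0.5°. Next I locate the button from the earlier close wrist view.

Run:
```python
from h import *
for cam,n in (('wrist','awrist'),('wrist','w0'),('scene','xx'),('side','xs')):
    if n[0]=='x': snap(cam,n)
    z=np.load(f'pics/{n}.npz');st={'ee_pos':z['pos'],'orientation':z['ori']};P=cloud(cam,st,z['d'])
    hsv=cv2.cvtColor(z['rgb'],cv2.COLOR_RGB2HSV).astype(int);H,S,V=hsv[...,0],hsv[...,1],hsv[...,2]
    g=(H>45)&(H<85)&(S>120)&(P[...,2]>.06)&(P[...,2]<.08)&(P[...,1]<-.1)&(P[...,1]>-.22)
    t=g&(P[...,2]>np.percentile(P[g][:,2],60)-.003)
    (c,r)=cv2.minEnclosingCircle((P[t][:,:2]*1000).astype(np.float32));print(n,t.sum(),P[t].mean(0).round(4),np.array(c).round(1),round(r,1))
```

```text
awrist 1499 [ 0.4813 -0.1581  0.0713] [ 480.8 -158.1] 15.7
w0 866 [ 0.4824 -0.1575  0.0712] [ 481.5 -157.4] 16.3
xx 146 [ 0.4837 -0.1609  0.0719] [ 483.9 -160.3] 15.5
xs 6 [ 0.4794 -0.1709  0.0714] [ 479.3 -170.5] 3.9
```

Emit:
drive_tool(motion="0.04 -0.3 0 0 0 0;0.08 -0.6 0 0 0 0;0.123 -0.9 0 0 0 0;0.123 -0.9 0 0 0 0")

```text
t: 20.55
ee_pos: [0.4555, -0.0908, 0.2071]
orientation: [-180.0, -0.1, -160.4]
ft_force: [0.9, 0.4, -0.5]
grip_width: 0.009
```

Emit:
drive_tool(motion="0 -0.25 0.2 0 0 0;0 -0.51 0.4 0 0 0;0 -0.51 0.65 0 0 0;0 -0.51 0.65 0 0 0;0 -0.51 0.65 0 0 0;0 -0.51 0.65 0 0 0")

```text
t: 21.15
ee_pos: [0.4826, -0.1578, 0.112]
orientation: [-179.9, 0.2, -159.9]
ft_force: [0.8, 0.3, 0.5]
grip_width: 0.004
```

```bash
python3 look.py y scene side
python3 - <<'E'
from h import *
print(np.array(bot.calibration('wrist')['hand_eye']).round(3))
z=np.load('pics/d0.npz');print(z['ori'],z['pos'])
P=cloud('side',{},z['d']);print('disp',P[180,418].round(3))
E
```

```text
scene red 31 [ 0.566  -0.032   0.0853] ang -10.7 clicks short -0.06
scene blk [127.1, 173.5, 81.4, 34.4, -96.0, -52.6]
side red 36 [ 0.5629 -0.0277  0.0849] ang -6.6 clicks short 0.03
side blk [-101.8, -144.9, 171.7, 127.4]
21.25 [ 0.4825 -0.1576  0.1122] [-179.91    0.22 -159.9 ] [ 0.53  0.33 -0.53] 0.00592470628947118
[[ 1.     0.     0.     0.   ]
 [ 0.    -0.969 -0.248 -0.066]
 [ 0.     0.248 -0.969 -0.145]
 [ 0.     0.     0.     1.   ]]
[-1.79995632e+02 -1.21905686e-01  1.79989756e+02] [6.24456061e-01 1.39070854e-05 2.38490795e-01]
disp [ 0.453 -0.279  0.046]
```

View pics/yscene.png

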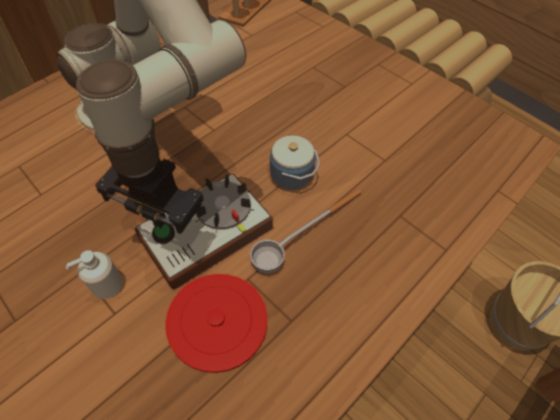

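View pics/yside.png

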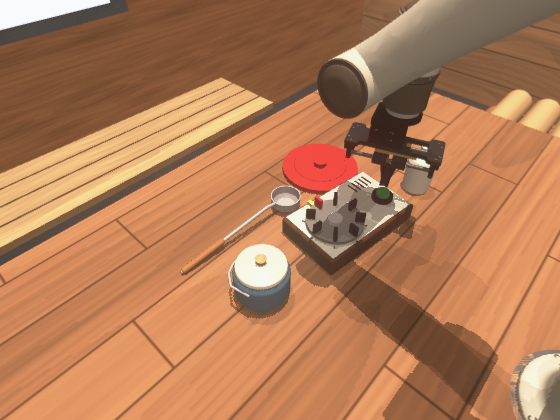

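The closed fingertips are above the green button, which is at (163,231) in the scene view and (382,195) in the side view. The red vane is still at the pointer. Now I press down.

Emit:
drive_tool(motion="0 0 0.05 0 0 0;0 0 0.1 0 0 0;0 0 0.14 0 0 0;0 0 0.16 0 0 0;0 0 0.175 0 0 0;0 0 0.19 0 0 0;0 0 0.19 0 0 0")

```text
t: 21.95
ee_pos: [0.4812, -0.1579, 0.0832]
orientation: [-180.0, -0.0, -159.9]
ft_force: [-4.8, 4.5, 14.0]
grip_width: 0.003
```

Emit:
drive_tool(motion="0 0 0.005 0 0 0;0 0 0.008 0 0 0;0 0 0.008 0 0 0")

```text
t: 22.25
ee_pos: [0.4812, -0.1579, 0.0831]
orientation: [-180.0, -0.0, -159.9]
ft_force: [-7.8, 6.8, 20.5]
grip_width: 0.007
```

```bash
python3 look.py pr side scene
```

```text
side red 35 [ 0.5629 -0.0273  0.0851] ang -6.1 clicks short 0.04
side blk [-100.5, -144.3, 171.6, 127.6]
scene red 30 [ 0.5654 -0.0317  0.0857] ang -10.5 clicks short -0.06
scene blk [126.7, 173.6, 81.8, -140.7, 34.8, -52.6]
22.35 [ 0.4812 -0.1579  0.0831] [-1.7998e+02 -1.0000e-02 -1.5992e+02] [-6.11  4.71 20.96] 0.00681795990028884
```

It is on a hard stop: 20 N with no further travel, tip at about 66 mm. I lift off and check.

Emit:
drive_tool(motion="0 0 -0.03 0 0 0;0 0 -0.1 0 0 0;0 0 -0.3 0 0 0;0 0.3 -0.7 0 0 0;0 0.6 -0.8 0 0 0;0 0.9 -0.8 0 0 0;0 0.9 -0.8 0 0 0;0 0.9 -0.8 0 0 0;0 0.9 -0.8 0 0 0")

```text
t: 23.25
ee_pos: [0.4352, -0.0313, 0.2005]
orientation: [-180.0, 0.0, -159.9]
ft_force: [-0.2, -0.2, 0.8]
grip_width: 0.008
```

```bash
python3 prec.py z; python3 look.py z2 scene side
python3 - <<'E'
from h import *
C=np.array([.4815,-.158])
for cam,n in (('wrist','awrist'),('wrist','z'),('scene','z2scene')):
    z=np.load(f'pics/{n}.npz');P=cloud(cam,{'ee_pos':z['pos'],'orientation':z['ori']},z['d'])
    r=np.hypot(P[...,0]-C[0],P[...,1]-C[1])
    print(n,[np.median(P[(r>=a)&(r<a+.003)&(P[...,2]<.09)][:,2]).round(4) for a in (0,.005,.01,.014,.018,.021,.024,.03)])
E
```

```text
[ 0.5113 -0.0248  0.0499] [  -4.9  -50.9  -98.5 -145.1   39.6  169.4   81.7] red phase -7.7 ptr [ 0.5866 -0.0325  0.0572] -5.8 short deg -1.8 short vs yaw-7.8 0.1
green 1180 [ 0.4805 -0.1575  0.0712]
23.25
scene red 29 [ 0.5658 -0.0322  0.0863] ang -11.0 clicks short -0.07
scene blk [126.9, 173.5, 81.6, -141.0, 34.1, -96.0, -52.6]
side red 35 [ 0.5636 -0.0275  0.0851] ang -6.3 clicks short 0.03
side blk [171.0, 127.2]
23.4 [ 0.4352 -0.0321  0.1999] [-1.8000e+02 -7.0000e-02 -1.6007e+02] [-0.15  0.2  -0.57] 0.0063977027275501945
awrist [np.float64(0.0715), np.float64(0.0715), np.float64(0.0715), np.float64(0.0691), np.float64(0.0615), np.float64(0.061), np.float64(0.0495), np.float64(0.0495)]
z [np.float64(0.0714), np.float64(0.0716), np.float64(0.0715), np.float64(0.0695), np.float64(0.0614), np.float64(0.0611), np.float64(0.0496), np.float64(0.0496)]
z2scene [np.float64(0.0718), np.float64(0.072), np.float64(0.0722), np.float64(0.0677), np.float64(0.0625), np.float64(0.0607), np.float64(0.053), np.float64(0.0499)]
```

View pics/z.png

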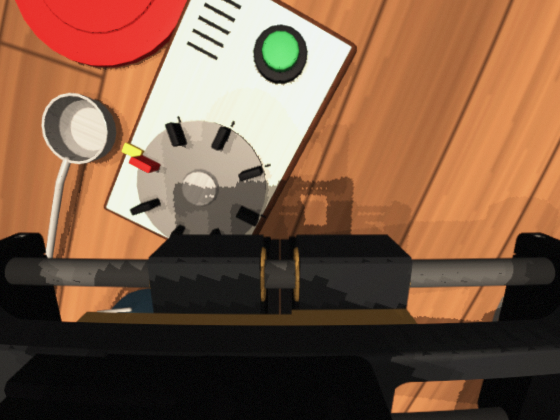

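View pics/z2scene.png

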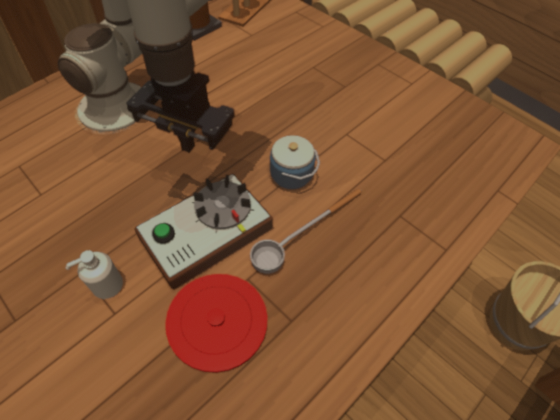

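The button is back up (top at 71.5 mm). Its stop was above the collar (61 mm), so it was the full 6 mm of travel. The red vane (143,162) points at the pointer (132,150) and the bystanders haven't moved, so I hand in.

```bash
python3 -c "
from bench import bot
print(bot.close_job())"
```

```text
the job is handed in; nothing more can be done
None
```

The timer is set and the start button has been pressed. I handed the job in at about 23 s of the 72 s allowed.

**Wheel:** I used the closed fingertips to push one vane after another clockwise in small steps, from about 2.6 clicks short up to the pointer. The wheel never ran a click past it. Friction sometimes held the wheel between clicks, up to about 0.24 click short, so it didn't snap home by itself. I pushed the last 10° in by small, measured steps.

**Button:** With the red vane at the pointer, I pushed the green button down to a hard stop at about 20 N. The fingertips stopped at about 66 mm, which matches the full 6 mm of travel within the calibration error. I then lifted clear.

**Last checks:**
- **Red vane:** the clear wrist view before the press put it within 0.5° of the pointer. After the press, the wrist view with the wheel partly hidden gave 1.8° past the pointer tip but 0.1° off the controller's own direction.
- **Camera disagreement:** the scene camera read about 3° past and the side camera about 1.5° short. Both readings stayed the same through the press, so I put this down to calibration error.
- **Button:** its top is back at 71.5 mm, the same as before the press.
- **Bystanders:** the crock, dispenser, ladle and lid looked unmoved in the last scene picture. I judged that by eye and did not measure it.
- **Robot:** it was standing clear, touching nothing.

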